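Set the washer-door cradle one hole wider

ROBOT

A 7-joint arm with a two-finger parallel gripper is mounted at the origin on the work surface. World frame = base frame: x ahead of the robot, y to its left, z up, the work surface at z = 0. Lengths are in m, angles in rad, forces in N, time in s.
With the tool pointing down it reaches from about 0.4 to 0.9 m from the base axis. Payload 5.5 kg.
Tool frame: the origin (TCP) lies at the very end of the fingers, on their centre line; the grasp point (between the pads) lies arm.grip_depth behind it (arm.grip_depth is the distance from the TCP to the grasp point, in m); z points along the fingers, y is the line along which they close (so a half turn about z gives the same grasp; the last joint's range is limited). The gripper opens to 92 mm and grips with 3 to 60 N. Pads are 19 mm wide; open, the fingers measure 130 mm over their backs; the gripper's body (75 mm by 190 mm) begins 47 mm behind the grasp point.
Start: joints at [1.61, 0.501, -0.427, 1.55, 0.221, 1.138, -0.21], TCP at [0.144, -0.634, 0.227] pointing down, gripper open.
Joint ranges: [-2.88, 2.88], [-0.31, 2.03], [-1.54, 1.56], [0.2, 2.42], [-1.41, 4.55], [0.19, 2.02], [-2.57, 2.57]. Speed limits (rad/s): [2.57, 2.57, 3.14, 3.14, 3.14, 3.14, 3.14].

INTERFACE

Orientations are given as a unit quaternion [x, y, z, w].
In Python, from station import arm gives the robot as it stands. The module is installed in compiled form; this text tells all that it offers.
- The arm moves only by the tool send_rows, never from a script. Its argument "motion" is one flat list of numbers, 7 for each row, row after row: the turn, a rotation vector about the tool's x, y, z in rad, then the shift along the tool's x, y, z in m, then the closure in counts, from 0 (fully open) to 255 (shut). A call has 1 to 12 rows; each row shifts and turns the commanded pose from where the row before left it, along the tool's axes as they then stand; what a row does not reach is not made up. A row lasts 1/10 s, in which the tool goes at most 50 mm and 8.59 degrees, less where a joint would pass 70% of its speed; a pose out of reach is approached as far as the arm can. A call is refused whole if a number of a shift passes 0.05 or a number of a turn 0.15, either way. A call with a gripper value outside its range is refused whole. The fingers move at their own pace and stop on an object; the grip force is fixed at half the most. Time passes only in rows, so rows that do not move let the fingers close. It gives the time, the measured TCP pose, the force, the opening and the grip force at its end, in the units of the state.
- arm.get_obs(): the state, without advancing time (a new reading comes with each control period).
- arm.grab_frame(name): name is "scene" or "top"; returns a dict with "pixels" (384x512x3 uint8, red, green, blue), "z_map" (384x512 float32, m along the optical axis (not along the pixel's ray), 0 where there is no reading), "fx", "fy", "cx", "cy" (pixels), "distortion" ([k1, k2, p1, p2, k3] as OpenCV has them; the pictures are not rectified), "R" (3x3) and "t" (3): a world point X has camera coordinates R X + t. Camera axes: x right, y down, z forward; pixel columns grow to the right and rows downward; lengths in m; the calibration is good to about 2 mm. A picture is of the moment at which its call begins.
- arm.job_done(): hands the job in; it is judged then, once.
Trained networks look in the newest picture that a camera, given by its name, has taken for a name from the list of things; names that differ only in an ending like _2 or _b are one class to them, and where a whole thing is asked for, a point or a joint stands for the part that bears it (a point fixed in the world has none). Each returns a list of dicts, best first, with "confidence" (0 to 1); they miss things now and then, are a little off and sometimes report something else, mostly with a low value. They report only what shows in the picture. A call takes as long as a camera call.
- arm.look_for(camera, name): "point" ([column, row] as shares, 0 to 1, of the picture: columns of its width, rows of its height, amid what is visible of it).
The state is a dict: "clock": time; "joint_pos": joint angles; "joint_velocities": joint speeds; "joint_efforts": joint torques, N m; "position": TCP position; "tcp_rot": TCP orientation; "contact_force": force on the tool from outside, world axes, zero at the start; "ft_torque": the same for the moment, N m; "gripper_width": opening from 0.0 (shut) to 1.0 (fully open); "finger_force": force on a finger pad.
Only numpy, scipy, OpenCV 4.12 (cv2) and the standard library are available. Lean on these libraries where they do the work, as an engineer would, in place of code of your own. Each camera call takes 0.05 s, during which the arm holds its last target. There are 200 camera calls.

TASK

On the service bench, set the sliding stop of the washer-door cradle one hole wider: pull up its spring plunger knob, slide the stop to the next hole away from the fixed stop, and let the pin snap fully home there, then let go. The hole plate has been re-set along its slots, so the hole is not exactly where the drawing says: feel for it, and work gently, never pushing the stop hard while a hole holds the pin. Leave the other things on the bench where they lie.

Things in the scene. Friction and masses are not known exactly. Their poses are not given: they have to be found in the camera images.
- cradle: steel and aluminium door cradle fixed to the bench, base 100 x 410 x 10 mm. Origin at bench height under the start hole, where the pin sits at first; y runs along the rail, +y is the way wider, away from the fixed stop (rubber-faced block 58 mm tall at y = -165 mm); z up. A band with holes runs along x = 0, its top 22 mm over the bench: holes at y = 0 and nominally 60 and 120 mm
- next_hole (a point): nominal position of the next hole: cradle y = 60 mm, 22 mm over the bench. The 60 and 120 mm holes are in a steel plate screwed on through slots, which may be set anywhere up to 15 mm off nominal along y, either way. Holes are 11 mm long along y, the chamfered pin is 8 mm across: 1.5 mm play either way
- slide_stop (a joint): position of the sliding stop along the cradle's +y in m: 0 at the start hole, growing the way wider, range -0.004 to 0.140; sliding it takes 2 to 4 N. It is a grey block 94 x 66 mm, top 51 mm over the bench, with a rubber face 58 mm tall on its -y side and a steel barrel (22 mm across, top at 67 mm) in its middle, from which the plunger knob stands
- plunger (a joint): how far the plunger is pulled up, in m: 0 = pin fully home (8 mm down in a hole), about 0.008 = pin tip resting on the band between holes, 0.013 = fully up. The spring pulls it down with about 7 N at 0 and 10 N at 0.013
- knob (a point): centre of the black cylindrical plunger knob, 26 mm across and 28 mm tall, upright; it stands on the sliding stop and rides with it. With the pin home the knob reaches from 72 to 100 mm over the bench, its centre at 86 mm; it can be gripped from above at any yaw and also pushed sideways, which slides the stop
- screwdriver: screwdriver lying on the bench beyond the cradle, a bystander; origin at its underside
- wrench: wrench lying on the near side of the cradle, a bystander; origin at its underside
- screw_jar: glass jar 56 mm across, 65 mm tall, a bystander; origin at its underside
- dial: metal dial knob taken off a washer, 56 mm across, 28 mm tall, lying loose on the bench; a bystander, not the plunger knob; origin at its underside
- latch: door latch 30 x 50 x 32 mm, a bystander; origin at its underside
- tray: low grey tray 120 x 160 x 30 mm, a bystander; origin at its underside
- mug: white mug 85 mm tall, a bystander; origin at its underside

How it is judged:
By the outcome, as a careful person would: the job done as asked, in the order asked, and still so for the second after the job is handed in, with the robot touching nothing.
It also fails if it takes over 38 s, if anything falls off the work surface, if the arm or the gripper's body presses on something with over 40 N, if the wrist force passes 120 N, or if a joint passes its speed limit or range.

## Working session

There is one attempt and no reset: what is moved stays moved. The work goes in short steps, Python scripts to look and compute and a tool call to move; the robot and the scene stay as the last step left them, time stands still between calls to the robot, and variables do not carry over. Pictures are saved under pics/ and viewed, at most 10 in all, crops included, and the job is handed in when it is done.

Besides the shell and the picture viewer there is one more tool, called after "Emit:" as name(argument=value, ...) on one line, values as JSON. send_rows: Moves the arm, as the interface text tells. Its arguments: {"type":"object","properties":{"motion":{"type":"array","items":{"type":"number"}}},"required":["motion"]}

```bash
mkdir -p pics
cat > h.py <<'E'
from station import arm
import numpy as np, cv2
def K(f): return np.array([[f['fx'],0,f['cx']],[0,f['fy'],f['cy']],[0,0,1.]])
def world(f,u,v,z=None):
    p=cv2.undistortPoints(np.array([[[u,v]]],float),K(f),np.array(f['distortion']))[0,0]
    d=np.array([p[0],p[1],1.]); R=np.array(f['R']); t=np.array(f['t'])
    if z is None:
        zz=f['z_map'][int(v),int(u)]; return R.T@(d*zz-t)
    c=-R.T@t; r=R.T@d; return c+r*(z-c[2])/r[2]
def save(f,n): cv2.imwrite('pics/'+n,f['pixels'][:,:,::-1])
E
python3 - <<'E'
from h import *
o=arm.get_obs(); print({k:np.round(v,3) for k,v in o.items()}, arm.grip_depth)
ims=[]
for c in ['scene','top']:
    f=arm.grab_frame(c); save(f,c+'1.png')
    for n in ['knob','slide_stop','cradle','dial','screw_jar','mug','tray','latch']:
        for r in arm.look_for(c,n)[:2]:
            u,v=r['point'][0]*512,r['point'][1]*384
            print(c,n,round(r['confidence'],2),round(u),round(v),np.round(world(f,u,v),3))
E
```

```text
{'clock': np.float64(0.0), 'joint_pos': array([ 1.61 ,  0.502, -0.427,  1.551,  0.221,  1.138, -0.21 ]), 'joint_velocities': array([-0.   , -0.   , -0.001, -0.001,  0.   ,  0.001,  0.   ]), 'joint_efforts': array([-0.0000e+00, -5.6659e+01, -5.8160e+00, -2.7912e+01, -6.8000e-02,
        3.1000e-02,  0.0000e+00]), 'position': array([ 0.144, -0.633,  0.226]), 'tcp_rot': array([ 0.994,  0.112, -0.   , -0.001]), 'contact_force': array([-0.379, -0.202, -0.714]), 'ft_torque': array([ 0.043, -0.035, -0.057]), 'finger_force': np.float64(0.0), 'gripper_width': np.float64(1.001)} 0.0188
scene knob 0.5 213 124 [ 0.55  -0.337  0.068]
scene knob 0.45 236 162 [ 0.577 -0.136  0.101]
scene slide_stop 0.82 237 172 [ 0.574 -0.134  0.059]
scene cradle 0.45 208 162 [ 0.618 -0.238  0.028]
scene dial 0.85 194 221 [ 0.75  -0.062  0.032]
scene screw_jar 0.9 213 127 [ 0.551 -0.334  0.061]
scene screw_jar 0.28 234 162 [ 0.581 -0.137  0.104]
scene mug 0.91 200 107 [ 0.535 -0.467  0.033]
scene mug 0.52 277 192 [ 0.491 -0.049  0.004]
scene tray 0.87 356 338 [0.56  0.413 0.005]
scene latch 0.64 278 152 [ 0.415 -0.164  0.028]
scene latch 0.37 199 105 [ 0.538 -0.466  0.041]
top knob 0.65 297 202 [ 0.574 -0.138  0.101]
top knob 0.33 304 213 [ 0.55  -0.163  0.051]
top slide_stop 0.8 298 210 [ 0.557 -0.146  0.049]
top cradle 0.85 302 214 [ 0.547 -0.157  0.055]
top dial 0.84 266 151 [ 0.733 -0.06   0.017]
top screw_jar 0.55 375 216 [ 0.54  -0.349  0.064]
top mug 0.83 404 214 [ 0.552 -0.452  0.005]
top tray 0.67 97 208 [ 0.566  0.425 -0.   ]
top latch 0.61 301 213 [ 0.551 -0.153  0.051]
top latch 0.51 305 264 [ 0.414 -0.165  0.033]
```

Run:
```python
import cv2
for c,b in [('scene',(60,300,120,400)),('top',(90,310,200,440))]:
    i=cv2.imread(f'pics/{c}1.png')[b[0]:b[1],b[2]:b[3]]
    cv2.imwrite(f'pics/{c}1c.png',cv2.resize(i,None,fx=2.5,fy=2.5,interpolation=cv2.INTER_CUBIC))
```

```text
(no output)
```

View pics/scene1c.png

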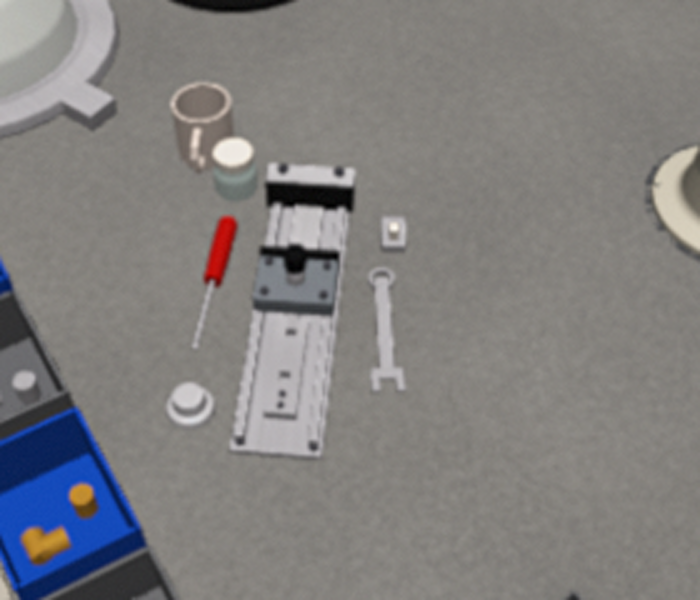

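View pics/top1c.png

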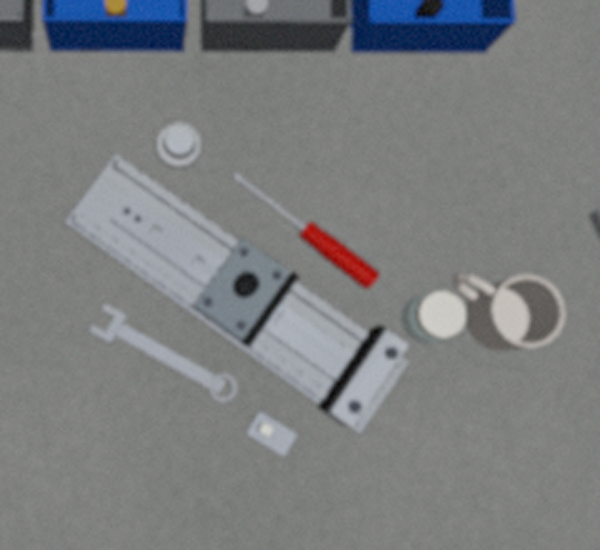

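The top crop shows the cradle running from the fixed stop (352,368) past the knob (246,285) to the far end (92,189). The two plate holes are at about (200,261) and (157,228). The scene crop agrees, with the knob at (295,258).

Run:
```python
from h import *
f=arm.grab_frame('top')
P=lambda x,y,z:world(f,200+x/2.5,90+y/2.5,z)
pts={k:P(*v) for k,v in dict(knob=(246,285,.1),h60=(200,261,.022),h120=(157,228,.022),c1=(115,157,.01),c2=(70,221,.01),rubA=(378,330,.058),rubB=(326,407,.058),srA=(296,275,.058),srB=(249,342,.058)).items()}
for k,v in pts.items(): print(k,np.round(v,4))
def yaw(d): return np.degrees(np.arctan2(d[1],d[0]))
m=lambda a,b:(pts[a]+pts[b])/2
print('yaws',yaw(m('c1','c2')-m('rubA','rubB')),yaw(pts['c1']-pts['c2'])+90,yaw(pts['rubA']-pts['rubB'])+90,yaw(pts['srA']-pts['srB'])+90)
# depth clouds
for c in ['top','scene']:
    f=arm.grab_frame(c)
    v,u=np.mgrid[100:300,150:450] if c=='top' else np.mgrid[60:300,120:400]
    z=f['z_map'][v,u]; q=cv2.undistortPoints(np.stack([u,v],-1).reshape(-1,1,2).astype(float),K(f),np.array(f['distortion']))[:,0]
    w=(np.c_[q,np.ones(len(q))]*z.reshape(-1,1)-f['t'])@np.array(f['R'])
    near=np.hypot(w[:,0]-.574,w[:,1]+.138)<.03
    k=w[near&(w[:,2]>.09)]; print(c,'knob',len(k),k.mean(0),k.min(0),k.max(0))
    s=w[(abs(w[:,2]-.051)<.004)&(np.hypot(w[:,0]-.574,w[:,1]+.138)<.06)]
    r=cv2.minAreaRect(s[:,:2].astype(np.float32)); print('stop',len(s),r)
    b=w[(w[:,2]>.006)&(w[:,2]<.03)&(np.hypot(w[:,0]-.6,w[:,1]+.12)<.25)]
    
print(arm.get_obs()['clock'])
```

```text
knob [ 0.568  -0.1411  0.1   ]
h60 [ 0.6046 -0.0986  0.022 ]
h120 [ 0.6422 -0.0499  0.022 ]
c1 [ 0.7281 -0.0011  0.01  ]
c2 [0.6521 0.05   0.01  ]
rubA [ 0.5252 -0.2874  0.058 ]
rubB [ 0.443  -0.2295  0.058 ]
srA [ 0.5844 -0.2004  0.058 ]
srB [ 0.5115 -0.1485  0.058 ]
yaws 53.93381241932059 56.10223583088925 54.81414055278834 54.54890231287517
top knob 77 [ 0.5703655  -0.14112061  0.0999955 ] [ 0.55831456 -0.15317468  0.09093446] [ 0.58154505 -0.12968352  0.10389798]
stop 698 ((0.5678205490112305, -0.14551755785942078), (0.07593558728694916, 0.09362532198429108), 54.58697509765625)
scene knob 66 [ 0.57118533 -0.13933702  0.1002587 ] [ 0.55796696 -0.1523034   0.09031395] [ 0.58251444 -0.12839998  0.10495547]
stop 432 ((0.5693636536598206, -0.14175593852996826), (0.07155978679656982, 0.09368077665567398), 55.10377883911133)
1.05
```

Emit:
send_rows(motion=[0,0,0,0.036,-0.026,0,0,0,0,0,0.036,-0.026,0,0,0,0,0,0.036,-0.026,0,0,0,0,0,0.036,-0.026,0,0,0,0,0,0.036,-0.026,0,0,0,0,0,0.036,-0.026,0,0,0,0,0,0.036,-0.026,0,0,0,0,0,0.036,-0.026,0,0,0,0,0,0.036,-0.026,0,0,0,0,0,0.036,-0.026,0,0,0,0,0,0.036,-0.026,0,0,0,0,0,0.036,-0.026,0,0])

```text
clock: 2.25
position: [0.4973, -0.2324, 0.2271]
tcp_rot: [0.994, 0.112, 0.0, 0.0]
contact_force: [-0.2, -0.5, -0.6]
gripper_width: 1.001
finger_force: 0.0
```

Emit:
send_rows(motion=[0,0,-0.12,0,0,0,0,0,0,-0.12,0,0,0,0,0,0,-0.12,0,0,0,0,0,0,-0.12,0,0,0,0,0,0,-0.12,0,0,0,0,0,0,-0.128,0,0,0,0,0,0,0,0,0,0,0])

```text
clock: 2.95
position: [0.4962, -0.2337, 0.2267]
tcp_rot: [0.889, 0.459, 0.0, -0.0]
contact_force: [-0.2, -0.8, -0.1]
gripper_width: 0.999
finger_force: 0.0
```

```bash
cat > st.py <<'E'
from h import *
from scipy.spatial.transform import Rotation as Ro
def st(tx=.5705,ty=-.141,yaw=54.6):
    o=arm.get_obs(); R=Ro.from_quat(o['tcp_rot']).as_matrix(); p=np.array(o['position'])
    u=np.array([np.cos(np.radians(yaw)),np.sin(np.radians(yaw)),0])
    n=np.array([-u[1],u[0],0])
    d=np.array([tx,ty,p[2]])-p
    print('t',o['clock'],'p',np.round(p,4),'yaw',np.degrees(np.arctan2(R[1,0],R[0,0])),'tilt',np.round(R[:,2],3),'to knob in tool',np.round(R.T@d,4),
     '\nF rail,across,z',np.round([u@o['contact_force'],n@o['contact_force'],o['contact_force'][2]],2),'along',(p-[tx,ty,0])@u,'w',o['gripper_width'],'grip',o['finger_force'],'j',np.round(o['joint_pos'],2))
if __name__=='__main__': st()
E
python3 st.py
```

```text
t 2.95 p [ 0.4962 -0.2337  0.2267] yaw 54.59568474425326 tilt [ 0.  0. -1.] to knob in tool [0.1186 0.0068 0.    ] 
F rail,across,z [-0.82 -0.3  -0.09] along -0.11860040783393712 w 0.9986463498162503 grip 0.0 j [ 1.03  0.39 -0.8   1.8   0.31  1.08 -0.5 ]
```

Emit:
send_rows(motion=[0,0,0,0.04,0.0023,0,0,0,0,0,0.04,0.0023,0,0,0,0,0,0.0386,0.0022,0,0,0,0,0,0,0,0.04,0,0,0,0,0,0,0.04,0,0,0,0,0,0,0.03,0,0,0,0,0,0,0.02,0,0,0,0,0,0,0,0])

```text
clock: 3.75
position: [0.5681, -0.1407, 0.0937]
tcp_rot: [0.89, 0.457, -0.002, -0.002]
contact_force: [-0.5, -0.1, -0.3]
gripper_width: 1.003
finger_force: 0.0
```

```bash
python3 st.py
python3 - <<'E'
from h import *
a=[]
for c,b in [('scene',(110,230,160,310)),('top',(140,260,230,380))]:
    f=arm.grab_frame(c); a.append(cv2.resize(f['pixels'][b[0]:b[1],b[2]:b[3],::-1],(400*1,320),interpolation=cv2.INTER_CUBIC))
cv2.imwrite('pics/over.png',np.hstack(a))
E
```

```text
t 3.75 p [ 0.5681 -0.1407  0.0937] yaw 54.36552798889418 tilt [-0.006  0.001 -1.   ] to knob in tool [ 0.0012  0.0021 -0.    ] 
F rail,across,z [-0.4   0.37 -0.26] along -0.0011528440926258138 w 1.0028078554524407 grip 0.0 j [ 0.72  0.63 -0.7   1.81  0.5   0.9  -0.83]
```

View pics/over.png

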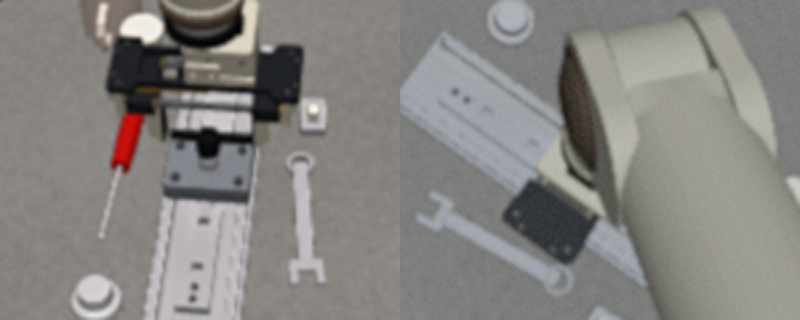

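The picture shows the fingers straddling the knob: tips near (157,140) and (262,145), knob at (208,143). The bystanders are clear. I'll go down and grip.

Emit:
send_rows(motion=[0,0,0,0,0,0.012,0,0,0,0,0,0,0.01,0,0,0,0,0,0,0,0])

```text
clock: 4.15
position: [0.5697, -0.1412, 0.0737]
tcp_rot: [0.889, 0.458, -0.001, -0.0]
contact_force: [0.3, -0.5, -0.1]
gripper_width: 1.002
finger_force: 0.0
```

```bash
python3 st.py
```

```text
t 4.15 p [ 0.5697 -0.1412  0.0737] yaw 54.5003675077616 tilt [-0.002  0.    -1.   ] to knob in tool [ 0.0007  0.0005 -0.    ] 
F rail,across,z [-0.2  -0.5  -0.11] along -0.0006498653850519959 w 1.00247310465179 grip 0.0 j [ 0.71  0.65 -0.68  1.82  0.53  0.86 -0.85]
```

Emit:
send_rows(motion=[0,0,0,0,0,0,120,0,0,0,0,0,0,150,0,0,0,0,0,0,165,0,0,0,0,0,0,175,0,0,0,0,0,0,185,0,0,0,0,0,0,195,0,0,0,0,0,0,205,0,0,0,0,0,0,215])

```text
clock: 4.95
position: [0.5706, -0.141, 0.0747]
tcp_rot: [0.889, 0.458, -0.0, 0.0]
contact_force: [0.6, -0.3, 0.3]
gripper_width: 0.353
finger_force: 0.0
```

```bash
python3 st.py
```

```text
t 4.95 p [ 0.5706 -0.141   0.0747] yaw 54.53815029500333 tilt [ 0. -0. -1.] to knob in tool [-0.     -0.0001 -0.    ] 
F rail,across,z [ 0.14 -0.65  0.3 ] along 4.6863967109118105e-05 w 0.35332302871366233 grip 0.0 j [ 0.71  0.65 -0.68  1.82  0.53  0.86 -0.85]
```

Emit:
send_rows(motion=[0,0,0,0,0,0.003,200,0,0,0,0,0,0,230,0,0,0,0,0,0,255,0,0,0,0,0,0,255,0,0,0,0,0,0,255])

```text
clock: 5.45
position: [0.5707, -0.1405, 0.0725]
tcp_rot: [0.889, 0.458, 0.0, 0.0]
contact_force: [-3.0, 0.9, 8.0]
gripper_width: 0.277
finger_force: 30.0
```

```bash
python3 st.py
```

```text
t 5.45 p [ 0.5707 -0.1405  0.0725] yaw 54.554398239314196 tilt [ 0. -0. -1.] to knob in tool [-0.0005  0.0001  0.    ] 
F rail,across,z [-0.97  2.93  7.99] along 0.0005356664255814951 w 0.27699774097439517 grip 30.001258850097656 j [ 0.71  0.65 -0.68  1.82  0.53  0.86 -0.85]
```

Emit:
send_rows(motion=[0,0,0,0,0,-0.003,255,0,0,0,0,0,-0.003,255,0,0,0,0,0,-0.003,255,0,0,0,0,0,-0.002,255,0,0,0,0,0,0,255,0,0,0,0,0,0,255])

```text
clock: 6.05
position: [0.5702, -0.141, 0.0824]
tcp_rot: [0.889, 0.458, -0.0, -0.0]
contact_force: [2.3, 0.8, -9.2]
gripper_width: 0.279
finger_force: 30.0
```

```bash
python3 st.py
```

```text
t 6.05 p [ 0.5702 -0.141   0.0824] yaw 54.531919602373364 tilt [-0.001  0.    -1.   ] to knob in tool [ 0.0001  0.0002 -0.    ] 
F rail,across,z [ 1.99 -1.43 -9.23] along -0.0001106360757263351 w 0.2788360599941556 grip 29.99464899301529 j [ 0.71  0.64 -0.69  1.81  0.52  0.88 -0.84]
```

Emit:
send_rows(motion=[0,0,0,0,0,-0.001,255,0,0,0,0.003,0,0,255,0,0,0,0.006,0,0,255,0,0,0,0.007,0,0,255,0,0,0,0.007,0,0,255,0,0,0,0.007,0,0,255,0,0,0,0.006,0,0,255,0,0,0,0.004,0,0,255,0,0,0,0.003,0,0,255,0,0,0,0,0,0,255,0,0,0,0,0,0,255])

```text
clock: 7.15
position: [0.596, -0.105, 0.0839]
tcp_rot: [0.889, 0.458, 0.001, -0.0]
contact_force: [0.3, 1.3, -10.9]
gripper_width: 0.274
finger_force: 30.0
```

```bash
python3 st.py
python3 - <<'E'
from h import *
a=[]
f=arm.grab_frame('scene'); b=(110,230,160,310)
cv2.imwrite('pics/slid.png',cv2.resize(f['pixels'][b[0]:b[1],b[2]:b[3],::-1],(750,600),interpolation=cv2.INTER_CUBIC))
E
```

```text
t 7.15 p [ 0.596  -0.105   0.0839] yaw 54.56889289922153 tilt [ 0.001  0.001 -1.   ] to knob in tool [-0.0441  0.     -0.0001] 
F rail,across,z [  1.26   0.51 -10.86] along 0.044093353838906967 w 0.27399371660382343 grip 29.997162222862244 j [ 0.64  0.66 -0.69  1.77  0.52  0.9  -0.9 ]
```

View pics/slid.png

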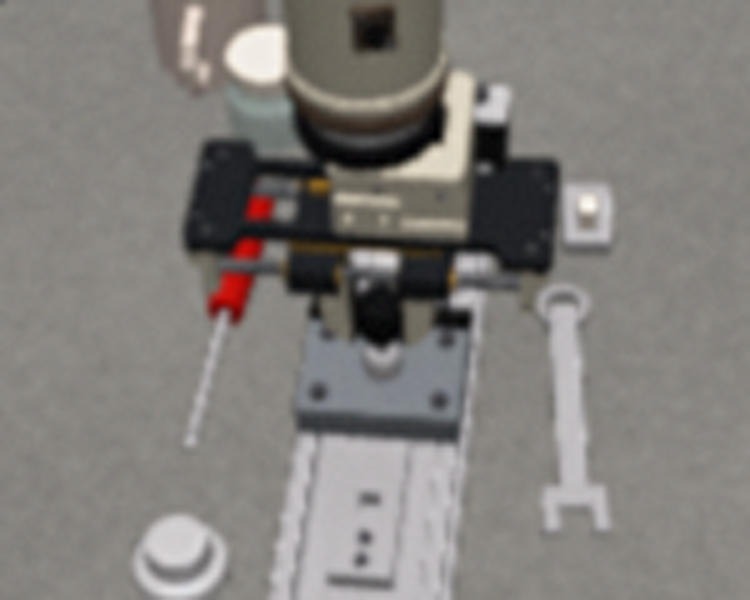

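The stop has slid about 44 mm, with the knob still held (379,310) and the plate's far hole visible at (370,498). Next I'll lower the pin onto the band and check the hole estimate from this picture.

Emit:
send_rows(motion=[0,0,0,0.002,0,0,255,0,0,0,0,0,0.002,255,0,0,0,0,0,0.002,255,0,0,0,0,0,0,255,0,0,0,0,0,0,255])

```text
clock: 7.7
position: [0.5967, -0.1043, 0.0804]
tcp_rot: [0.889, 0.458, -0.0, 0.0]
contact_force: [-4.2, 0.2, 0.7]
gripper_width: 0.277
finger_force: 30.0
```

```bash
python3 st.py
python3 - <<'E'
from h import *
f=arm.grab_frame('scene'); u=np.array([np.cos(np.radians(54.6)),np.sin(np.radians(54.6)),0])
w=world(f,160+370/5,110+498/5,.022); print(w,(w-[.5705,-.141,.022])@u)
E
```

```text
t 7.7 p [ 0.5967 -0.1043  0.0804] yaw 54.53939188963358 tilt [ 0. -0. -1.] to knob in tool [-0.0451 -0.      0.    ] 
F rail,across,z [-2.22  3.56  0.66] along 0.04513142107242669 w 0.2767251673682951 grip 30.00074565410614 j [ 0.63  0.67 -0.68  1.77  0.53  0.9  -0.91]
[ 0.63475918 -0.04779064  0.022     ] 0.11320166780781907
```

Emit:
send_rows(motion=[0,0,0,0.001,0,0.001,255,0,0,0,0.002,0,0,255,0,0,0,0.002,0,0,255,0,0,0,0,0,0,255])

```text
clock: 8.15
position: [0.6005, -0.0991, 0.08]
tcp_rot: [0.889, 0.459, 0.001, 0.0]
contact_force: [-4.4, 2.0, 4.6]
gripper_width: 0.272
finger_force: 30.0
```

```bash
python3 st.py
```

```text
t 8.15 p [ 0.6005 -0.0991  0.08  ] yaw 54.58497315319174 tilt [ 0.002  0.001 -1.   ] to knob in tool [-0.0515 -0.0002 -0.0001] 
F rail,across,z [-0.95  4.78  4.56] along 0.051525140769346625 w 0.2723679862353548 grip 30.005364418029785 j [ 0.62  0.67 -0.68  1.76  0.53  0.9  -0.91]
```

Emit:
send_rows(motion=[0,0,0,0.001,0,0,255,0,0,0,0,0,0,255])

```text
clock: 8.35
position: [0.6008, -0.0986, 0.0797]
tcp_rot: [0.889, 0.458, 0.001, 0.0]
contact_force: [-5.1, 1.7, 5.0]
gripper_width: 0.275
finger_force: 30.0
```

Emit:
send_rows(motion=[0,0,0,0.001,0,0,255,0,0,0,0,0,0,255])

```text
clock: 8.55
position: [0.6013, -0.0981, 0.0795]
tcp_rot: [0.889, 0.458, 0.001, 0.0]
contact_force: [-4.7, 1.2, 3.3]
gripper_width: 0.278
finger_force: 30.0
```

```bash
python3 st.py
```

```text
t 8.55 p [ 0.6013 -0.0981  0.0795] yaw 54.55992315463614 tilt [ 0.001  0.    -1.   ] to knob in tool [-0.0528 -0.0002 -0.    ] 
F rail,across,z [-1.76  4.54  3.28] along 0.052812874930287745 w 0.2775446553248568 grip 30.004058182239532 j [ 0.62  0.68 -0.68  1.76  0.53  0.9  -0.92]
```

Emit:
send_rows(motion=[0,0,0,0.001,0,0,255,0,0,0,0,0,0,255])

```text
clock: 8.75
position: [0.6018, -0.0971, 0.0788]
tcp_rot: [0.889, 0.458, 0.001, -0.0]
contact_force: [-0.1, 1.7, -9.4]
gripper_width: 0.275
finger_force: 30.0
```

Emit:
send_rows(motion=[0,0,0,0.001,0,0,255,0,0,0,0,0,0,255])

```text
clock: 8.95
position: [0.6021, -0.0966, 0.0778]
tcp_rot: [0.889, 0.458, 0.0, -0.0]
contact_force: [0.4, 2.3, -10.7]
gripper_width: 0.276
finger_force: 30.0
```

```bash
python3 st.py
```

```text
t 8.95 p [ 0.6021 -0.0966  0.0778] yaw 54.55453809147809 tilt [ 0.     0.001 -1.   ] to knob in tool [-0.0545  0.     -0.0001] 
F rail,across,z [  2.08   1.02 -10.68] along 0.05446936828288554 w 0.2760698590190087 grip 29.997655749320984 j [ 0.61  0.68 -0.68  1.76  0.53  0.9  -0.92]
```

The pin dropped at about 54 mm: the z force flipped to spring pull. I'll lower it gently.

Emit:
send_rows(motion=[0,0,0,0,0,0.0015,255,0,0,0,0,0,0.0015,255,0,0,0,0,0,0,255])

```text
clock: 9.25
position: [0.6022, -0.0966, 0.0754]
tcp_rot: [0.889, 0.458, 0.0, -0.0]
contact_force: [0.5, 3.0, -8.4]
gripper_width: 0.274
finger_force: 30.0
```

```bash
python3 st.py
```

```text
t 9.25 p [ 0.6022 -0.0966  0.0754] yaw 54.55303836818617 tilt [ 0.     0.001 -1.   ] to knob in tool [-0.0546 -0.     -0.    ] 
F rail,across,z [ 2.75  1.28 -8.4 ] along 0.054555616770362435 w 0.2737417583790008 grip 29.99780148267746 j [ 0.61  0.68 -0.68  1.76  0.53  0.89 -0.92]
```

Emit:
send_rows(motion=[0,0,0,0,0,0.0015,255,0,0,0,0,0,0.0015,255,0,0,0,0,0,0,255,0,0,0,0,0,0,255])

```text
clock: 9.65
position: [0.6022, -0.0965, 0.0727]
tcp_rot: [0.889, 0.458, 0.0, -0.0]
contact_force: [0.8, 4.8, -8.2]
gripper_width: 0.276
finger_force: 30.0
```

```bash
python3 st.py
```

```text
t 9.65 p [ 0.6022 -0.0965  0.0727] yaw 54.555020948914255 tilt [ 0.001  0.001 -1.   ] to knob in tool [-0.0546 -0.     -0.    ] 
F rail,across,z [ 4.35  2.13 -8.16] along 0.05464148473557051 w 0.2764520008066653 grip 29.998708069324493 j [ 0.61  0.69 -0.68  1.76  0.54  0.89 -0.92]
```

Emit:
send_rows(motion=[0,0,0,0.0007,0,0,255,0,0,0,0,0,0.001,255,0,0,0,0,0,0,255])

```text
clock: 9.95
position: [0.6024, -0.0964, 0.0726]
tcp_rot: [0.889, 0.458, -0.0, 0.0]
contact_force: [-2.1, 4.2, 2.0]
gripper_width: 0.274
finger_force: 30.0
```

```bash
python3 st.py
```

```text
t 9.95 p [ 0.6024 -0.0964  0.0726] yaw 54.533372698401 tilt [ 0.    -0.001 -1.   ] to knob in tool [-0.0548 -0.0001  0.    ] 
F rail,across,z [2.21 4.19 2.02] along 0.05479767088702815 w 0.27358192535064957 grip 30.002217292785645 j [ 0.61  0.69 -0.68  1.76  0.54  0.89 -0.93]
```

Emit:
send_rows(motion=[0,0,0,0,0,0,200,0,0,0,0,0,0,150,0,0,0,0,0,0,100,0,0,0,0,0,0,80,0,0,0,0,0,0,80,0,0,0,0,0,-0.015,80,0,0,0,0,0,-0.03,80,0,0,0,0,0,-0.04,80,0,0,0,0,0,-0.04,80,0,0,0,0,0,0,80])

```text
clock: 10.95
position: [0.6067, -0.0961, 0.2042]
tcp_rot: [0.889, 0.458, 0.005, 0.003]
contact_force: [1.0, 0.8, 0.3]
gripper_width: 0.684
finger_force: 0.0
```

Emit:
send_rows(motion=[0,0,0,-0.04,0,0,80,0,0,0,-0.04,0,0,80,0,0,0,-0.04,0,0,80,0,0,0,-0.04,0,0,80,0,0,0,-0.04,0,0,80,0,0,0,-0.04,0,0,80,0,0,0,0,0,0,80,0,0,0,0,0,0,80])

```text
clock: 11.75
position: [0.4623, -0.2932, 0.1971]
tcp_rot: [0.89, 0.457, -0.0, 0.0]
contact_force: [0.3, -0.2, -0.0]
gripper_width: 0.685
finger_force: 0.0
```

```bash
python3 st.py
python3 - <<'E'
from h import *
a=[]
u0=np.array([np.cos(np.radians(54.6)),np.sin(np.radians(54.6)),0])
for c,b in [('scene',(80,260,130,355)),('top',(110,290,210,435))]:
    f=arm.grab_frame(c); a.append(cv2.resize(f['pixels'][b[0]:b[1],b[2]:b[3],::-1],(400,320),interpolation=cv2.INTER_CUBIC))
    v,u=np.mgrid[60:300,120:450]
    z=f['z_map'][v,u]; q=cv2.undistortPoints(np.stack([u,v],-1).reshape(-1,1,2).astype(float),K(f),np.array(f['distortion']))[:,0]
    w=(np.c_[q,np.ones(len(q))]*z.reshape(-1,1)-f['t'])@np.array(f['R'])
    k=w[(np.hypot(w[:,0]-.602,w[:,1]+.0965)<.02)&(w[:,2]>.09)&(w[:,2]<.115)]
    print(c,len(k),k.mean(0),'along',(k.mean(0)-[.5705,-.141,0])@u0,'top z',np.median(k[:,2]))
cv2.imwrite('pics/end.png',np.hstack(a))
E
```

```text
t 11.75 p [ 0.4623 -0.2932  0.1971] yaw 54.35680703988883 tilt [ 0.    -0.001 -1.   ] to knob in tool [ 1.867e-01 -8.000e-04 -1.000e-04] 
F rail,across,z [ 0.05 -0.39 -0.04] along -0.18672967955178355 w 0.6848606008836485 grip 0.0 j [ 1.13  0.42 -0.77  1.83  0.34  1.02 -0.4 ]
scene 73 [ 0.60255874 -0.09431811  0.1001961 ] along 0.05662272462157518 top z 0.10092966579998161
top 76 [ 0.60213262 -0.09704078  0.09997031] along 0.05415656792191651 top z 0.10021906518937829
```

View pics/end.png

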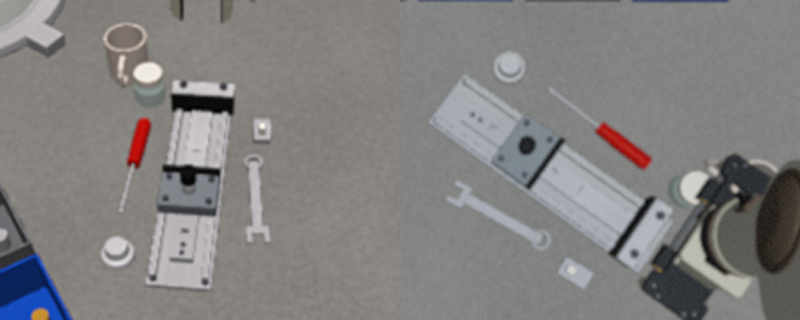

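The picture shows the stop one hole wider, with the knob at (187,175) in the scene view and (527,146) in the top view. The knob's top is back at 100 mm, so the pin is home. The bystanders have not moved and the gripper is clear.

```bash
python3 -c "
from station import arm
print(arm.job_done())"
```

```text
the job is handed in; nothing more can be done
None
```

The sliding stop is set one hole wider, about 55 mm from its start; the pin is fully home (knob top back at 100 mm), the knob is released, nothing else was moved, and the job was handed in at about 12 s.

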